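# Stack a dry glue-up on the sloping cradle, pressing each layer flat

### The job

Do a dry run of a glue-up on the sloping cradle. Lay the long oak board that lies beside the cradle flat on its bed, lengthwise along the slope and with one end down against the stop, lowering it flat onto the bed rather than dropping it; let go, and press down on top of it with the closed fingertips to feel that it lies flat. Only then lay the small beech block, which lies on the other side, on top of the board in the same way, lengthwise, centred across it and also down against the stop, let go and press it down too; finally leave both lying there, and do not disturb the glue bottle, the tape measure or the cork block.

Things in the scene. Friction and masses are not known exactly. Their poses are not given: they have to be found in the camera images.
- cradle_bed: Sloping bed of a fixed wooden cradle: pale rigid plank 216 mm long, 54 wide, rising 30 deg towards the robot's left (x up the slope, y across, z square to it), with a dark stop, 72 wide, 50 high, 16 thick, across its low end. Origin: on the bed surface, centre line, at the foot of the stop's inner face, 40 above the bench. Base plate 96 wide, 16 thick, from 30 outside the stop to 230 inside.
- board_center (a point): Centre (half-way up) of the loose oak board beside the cradle, 208 mm long (its y), 62 wide (x), 21 thick (z), 0.2 kg, pale, joint pins cut in one end. Starts flat on the bench; grasp across the 62 width; it overhangs the bed's sides by 4. Either end may go to the stop. In place its centre is at x 104, y 0, z 10.5 mm in the bed's frame.
- block_center (a point): Centre (half-way up) of the loose plain reddish-brown beech block beside the cradle, 73 mm long (its y), 47 wide (x), 19 thick (z), 0.08 kg. Starts flat on the bench; grasp across the 47 width. Either end may go to the stop. In place on the board its centre is at x 36.5, y 0, z 30.5 mm in the bed's frame.
- glue_bottle: Bystander: tall white glue bottle, 58 mm across, 158 mm high, standing on the bench beyond the work; it topples easily. Origin at the centre of its underside, z up.
- tape_measure: Bystander: tape measure, 59 x 65 x 31 mm, lying on the bench beyond the work. Origin at the centre of its underside.
- cork_block: Bystander: cork sanding block with abrasive under it, 40 x 64 x 27 mm, on the bench between the cradle and the robot. Origin at the centre of its underside.
Not all that is in view belongs to the job. Leave any blue, green or red look-alike of the part that bears block_center alone.

How it is judged:
By the outcome, as a careful person would: the job done as asked, in the order asked, and still so for the second after the job is handed in, with the robot touching nothing.
It also fails if it takes over 70 s, if anything falls off the work surface, if the arm or the gripper's body presses on something with over 40 N, if the wrist force passes 120 N, or if a joint passes its speed limit or range.

### The arm

A 7-joint arm with a two-finger parallel gripper is mounted at the origin on a cart in front of the work surface, level with it; the furniture and walls round the work are solid. World frame = base frame: x ahead of the robot, y to its left, z up, the work surface at z = 0. Lengths are in mm, angles in degrees, forces in N, time in s.
With the tool pointing down it reaches from about 350 to 900 mm from the base axis. Payload 7.2 kg.
Tool frame: the origin (TCP) lies between the finger pads; the fingertips stand 11 mm ahead of it and the grasp point (between the pads) lies 8 mm behind it; z points along the fingers, y is the line along which they close (so a half turn about z gives the same grasp; the last joint's range is limited). The gripper opens to 85 mm and grips with 20 to 120 N. Pads are 22 mm wide; open, the fingers measure 114 mm over their backs; the gripper's body (76 mm by 85 mm) begins 54 mm behind the grasp point. The pads swing forward as they close: fully open they stand 13 mm farther back than shut.
Start: joints at [65.707, 23.554, -0.728, 91.456, 0.321, 64.991, -4.71], TCP at [217.701, -585.862, 242.297] pointing down, gripper open.
Joint ranges: [-169.25, 169.25], [-16.82, 113.86], [-84.01, 82.57], [7.8, 145.47], [-59.2, 239.2], [7.22, 106.19], [-163.78, 163.78]. Speed limits (degrees/s): [136.94, 136.94, 172.46, 172.46, 180, 180, 180].

### API

Orientations are given as [roll, pitch, yaw] about the fixed x, y, z axes, in that order (R = Rz(yaw) Ry(pitch) Rx(roll)).
In Python, from station import ctrl gives the robot as it stands.
- The arm moves only by the tool jog_arm, never from a script. Its argument "increments" is a list of rows, each a list of 6 numbers: the shift along the tool's x, y, z in mm, then the turn, a rotation vector about the tool's x, y, z in rad. In form: [[x, y, z, wx, wy, wz], ...]. A call has exactly 5 rows; each row shifts and turns the commanded pose from where the row before left it, along the tool's axes as they then stand; what a row does not reach is not made up. A row lasts 1/8 s, in which the tool goes at most 62.5 mm and 10.7 degrees, less where a joint would pass 70% of its speed; a pose out of reach is approached as far as the arm can. A call is refused whole if a number of a shift passes 62.5 or a number of a turn 0.188, either way. A call with a gripper value outside its range is refused whole. "gripper" is the gripper command: -1 is fully open, 1 is shut, values between are in proportion, set as the call begins (left out, the last holds). The fingers move at their own pace and stop on an object; the grip force is fixed at half the most. Time passes only in rows, so rows that do not move let the fingers close, or fill a call up. It gives the time, the measured TCP pose, the force, the opening and the grip force at its end, in the units of the state.
- ctrl.state(): the state, without advancing time (a new reading comes with each control period).
- ctrl.get_image(name): name is "side" or "top" or "wrist"; returns (picture, depth): 480x640x3 uint8, red, green, blue; 480x640 float32, mm along the optical axis (not along the pixel's ray), 0 where there is no reading.
- ctrl.camera_info(name): a dict with "fov_y" (degrees; the focal length in pixels is half the picture's height over the tangent of half this angle, whatever the lens; pixels are square), "cx", "cy" (the principal point, pixels), "k1" (the pictures are not rectified: a ray, as slopes to the right and down, at radius r is drawn at 1 + k1 r^2 times it, then the intrinsics apply), "rvec" (rotation vector, rad) and "tvec" (3), from world to camera coordinates, as OpenCV has them. Camera axes: x right, y down, z forward; pixel columns grow to the right and rows downward; lengths in mm; the calibration is good to about 2 mm. A picture is of the moment at which its call begins: read the wrist's pose just before it. camera_info takes no time and is no camera call; for the wrist camera it gives the pose at the moment of the call.
- ctrl.finish_job(): hands the job in; it is judged then, once.
The state is a dict: "clock": time; "joint_positions": joint angles; "qvel": joint speeds; "joint_torque": joint torques, N m; "ee_pos": TCP position; "tool_rot": TCP orientation; "wrist_force": force on the tool from outside, world axes, zero at the start; "wrist_torque": the same for the moment, N m; "grip_width": opening from 0.0 (shut) to 1.0 (fully open); "finger_force": force on a finger pad.
Only numpy, scipy, OpenCV 4.12 (cv2) and the standard library are available. Lean on these libraries where they do the work, as an engineer would, in place of code of your own. Each camera call takes 0.05 s, during which the arm holds its last target. There are 200 camera calls.

## Working session

There is one attempt and no reset: what is moved stays moved. The work goes in short steps, Python scripts to look and compute and a tool call to move; the robot and the scene stay as the last step left them, time stands still between calls to the robot, and variables do not carry over. Pictures are saved under pics/ and viewed, at most 10 in all, crops included, and the job is handed in when it is done.

Besides the shell and the picture viewer there is one more tool, called after "Request:" as name(argument=value, ...), one argument or row to a line, values as JSON. jog_arm: Moves the arm, as the interface text tells. Its arguments: {"type":"object","properties":{"increments":{"type":"array","items":{"type":"array","items":{"type":"number"}}},"gripper":{"type":"number"}},"required":["increments"]}

```bash
ls; mkdir -p pics; python3 - <<'E'
from station import ctrl
import cv2,numpy as np
s=ctrl.state();print({k:np.round(v,3).tolist() for k,v in s.items()})
ims=[]
for n in("side","top"):
    p,d=ctrl.get_image(n);i=ctrl.camera_info(n);print(n,i)
    np.savez(f"pics/{n}0.npz",p=p,d=d);cv2.imwrite(f"pics/{n}0.png",p[:,:,::-1])
E
```

```text
pics
{'clock': 0.0, 'joint_positions': [65.706, 23.6, -0.728, 91.506, 0.32, 64.991, -4.708], 'qvel': [-0.101, 0.027, 0.013, -0.023, 0.052, -0.022, 0.144], 'joint_torque': [0.001, -60.062, 0.681, -29.941, 0.013, 0.011, 0.0], 'ee_pos': [217.505, -585.399, 241.44], 'tool_rot': [-179.905, 0.006, 20.389], 'wrist_force': [0.235, -0.415, -1.068], 'wrist_torque': [-0.006, 0.003, -0.004], 'finger_force': 0.0, 'grip_width': 0.999}
side {'fov_y': 45.16661048610261, 'cx': 319.36174970905034, 'cy': 237.88370206779643, 'k1': -0.16071776872412505, 'rvec': array([ 0.7717951 , -2.28455692,  1.44770559]), 'tvec': array([ 489.79325842,  181.72401224, 1351.49335836])}
top {'fov_y': 45.50515141570582, 'cx': 320.5870835432096, 'cy': 235.4981190931565, 'k1': -0.0926881266125416, 'rvec': array([ 2.19655625, -2.13950205,  0.14097471]), 'tvec': array([  -5.73439761,  556.73726057, 1301.12692815])}
```

View pics/top0.png

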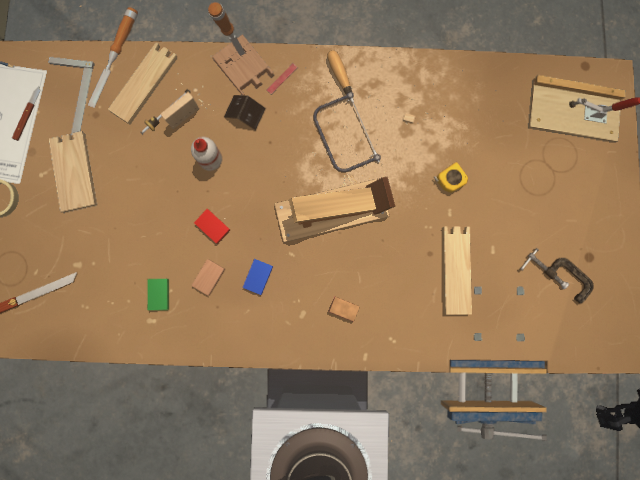

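View pics/side0.png

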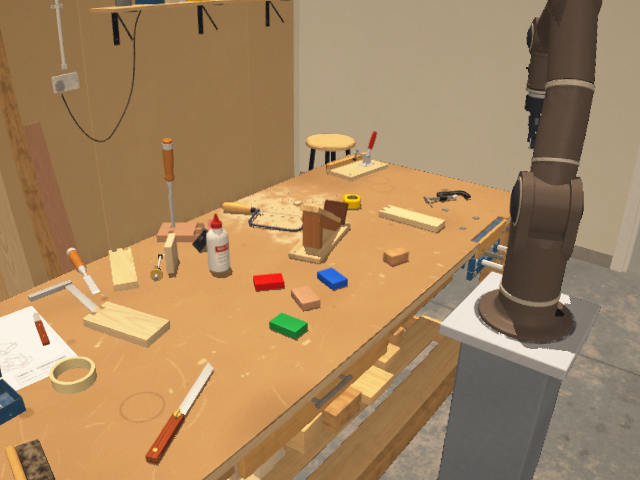

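The top view shows the oak board at (458,270), with its pins at the upper end, and the beech block at (208,278). The cradle is at (335,208) with its stop at (383,194), the cork block at (344,309), the bottle at (206,155) and the tape measure at (453,178). Next I'll measure them from the depth data.

```bash
cat > h.py <<'E'
import cv2,numpy as np
from scipy.spatial.transform import Rotation as Ro
def cloud(d,i):
    f=240/np.tan(np.radians(i["fov_y"]/2))
    v,u=np.mgrid[:480,:640].astype(float)
    K=np.array([[f,0,i["cx"]],[0,f,i["cy"]],[0,0,1]])
    n=cv2.undistortPoints(np.stack([u.ravel(),v.ravel()],1)[:,None],K,np.array([i["k1"],0,0,0.])).reshape(480,640,2)
    c=np.dstack([n*d[...,None],d])
    R=cv2.Rodrigues(i["rvec"])[0]
    return (c-np.asarray(i["tvec"]).ravel())@R
def rect(P):
    """min area rect of xy points: centre, (long,short), direction of long side deg"""
    (c,s,a)=cv2.minAreaRect(P[:,:2].astype(np.float32))
    if s[0]<s[1]: s=s[::-1];a+=90
    return np.round(c,1),np.round(s,1),round((a+90)%180-90,2)
def blob(W,u,v,zlo,zhi):
    m=((W[...,2]>zlo)&(W[...,2]<zhi)).astype(np.uint8)
    n,l=cv2.connectedComponents(m,connectivity=4)
    return W[l==l[v,u]] if l[v,u] else None
E
python3 - <<'E'
from h import *
from station import ctrl
for n,pts in(("top",dict(board=(458,270),block=(208,278),cork=(344,309),tape=(453,178))),("side",dict(board=(412,217),block=(305,297),cork=(396,257)))):
    z=np.load(f"pics/{n}0.npz");W=cloud(z["d"],ctrl.camera_info(n))
    for k,(u,v) in pts.items():
        P=blob(W,u,v,9,60)
        if P is None: print(n,k,"none",W[v,u]);continue
        print(n,k,len(P),rect(P),"ztop",np.round(np.median(P[:,2]),1))
    if n=="top":
        print("bottle",W[155,206],W[146,201])
        P=W[185:222,290:378].reshape(-1,3)
        # bed plane by RANSAC-lite: points 45<z<150
        P=P[(P[:,2]>30)&(P[:,2]<170)]
        best=None;r=np.random.default_rng(0)
        for _ in range(500):
            a,b,c=P[r.choice(len(P),3,False)];nn=np.cross(b-a,c-a);L=np.linalg.norm(nn)
            if L<100: continue
            nn/=L;m=abs((P-a)@nn)<2
            if best is None or m.sum()>best.sum():best=m
        Q=P[best];c=Q.mean(0);nn=np.linalg.svd(Q-c)[2][2];nn*=np.sign(nn[2])
        print("bed n",nn,"tilt",np.degrees(np.arccos(nn[2])),"upslope yaw",np.degrees(np.arctan2(-nn[1],-nn[0])),len(Q),c)
        print(rect(Q),Q[:,2].min(),Q[:,2].max())
        for u in range(350,400,4): print(u,[np.round(W[v,u]).astype(int).tolist() for v in (190,198,206)])
E
```

```text
top board 2274 (array([ 486.1, -315.6]), array([208.5,  65.3]), 1.21) ztop 19.8
top block 621 (array([453.3, 270.3]), array([73. , 48.3]), -29.2) ztop 17.9
top cork 446 (array([388.8, -49.8]), array([62.2, 37.8]), 69.66) ztop 26.4
top tape 606 (array([ 705.1, -302.4]), array([64.5, 58. ]), -53.24) ztop 28.7
bottle [723.01980258 271.54744594 105.10963677] [733.001017   275.99588997 143.74034974]
bed n [ 0.12458861 -0.48274162  0.86685536] tilt 29.904757359027993 upslope yaw 104.47142090303991 1267 [622.43201079 -18.36890017  95.1637294 ]
(array([622.5, -23. ]), array([192.5,  63.7]), -75.84) 36.63865459067754 149.02923586652219
350 [[659, -55, 70], [639, -55, 76], [621, -56, 75]]
354 [[661, -65, 62], [642, -65, 62], [622, -65, 70]]
358 [[663, -75, 52], [642, -74, 63], [623, -74, 67]]
362 [[664, -85, 47], [644, -84, 57], [624, -84, 62]]
366 [[664, -94, 49], [646, -94, 48], [625, -94, 55]]
370 [[667, -104, 37], [647, -104, 44], [627, -104, 48]]
374 [[665, -113, 48], [648, -114, 37], [628, -114, 42]]
378 [[663, -121, 60], [645, -122, 53], [628, -123, 46]]
382 [[660, -128, 73], [643, -129, 66], [626, -131, 57]]
386 [[659, -136, 81], [641, -137, 79], [624, -138, 71]]
390 [[660, -146, 76], [641, -146, 78], [623, -146, 79]]
394 [[677, -167, -3], [657, -167, -2], [624, -156, 74]]
398 [[677, -177, -4], [657, -176, -2], [638, -177, -5]]
side board 703 (array([ 481.7, -315.3]), array([212. ,  80.3]), -1.04) ztop 21.1
side block 416 (array([452.8, 273.1]), array([83.4, 50.5]), -27.2) ztop 19.4
side cork 295 (array([383. , -47.1]), array([69.4, 47. ]), 68.45) ztop 26.2
```

```bash
cat >> h.py <<'E'
def cradle(W,yaw0=104.4,o0=(631,-115,40),show=True):
    """refine bed frame: returns R (cols x up,y across,z normal), origin"""
    R=Ro.from_euler("xyz",[0,-30,yaw0],degrees=True).as_matrix();o=np.array(o0,float)
    for _ in range(4):
        L=(W.reshape(-1,3)-o)@R
        m=(L[:,0]>15)&(L[:,0]<200)&(abs(L[:,1])<24)&(abs(L[:,2])<5)
        Q=W.reshape(-1,3)[m];c=Q.mean(0);n=np.linalg.svd(Q-c,full_matrices=False)[2][2];n*=np.sign(n[2])
        # edges of the bed per slice along x
        m=(abs(L[:,2])<5)&(L[:,0]>25)&(L[:,0]<190)&(abs(L[:,1])<38)
        xs=[];lo=[];hi=[]
        for a in range(25,190,8):
            y=L[m&(L[:,0]>=a)&(L[:,0]<a+8),1]
            if len(y)>8: xs.append(a+4);lo.append(y.min());hi.append(y.max())
        k,b=np.polyfit(xs,(np.array(lo)+hi)/2,1)
        x=R[:,0]+k*R[:,1];o=o+b*R[:,1]
        x-=n*(x@n);x/=np.linalg.norm(x)
        o=o+n*((c-o)@n)
        R=np.stack([x,np.cross(n,x),n],1)
        L=(W.reshape(-1,3)-o)@R
        f=(abs(L[:,0])<8)&(abs(L[:,1])<28)&(L[:,2]>8)&(L[:,2]<44)
        if f.sum()>10: o=o+R[:,0]*np.median(L[f,0])
    if show: print("origin",o.round(1),"tilt",np.degrees(np.arccos(n[2])).round(2),"yaw",np.degrees(np.arctan2(x[1],x[0])).round(2),"width",np.median(np.array(hi)-lo).round(1),"nface",f.sum(),np.percentile(L[f,0],[10,50,90]).round(1) if f.any() else "")
    return R,o
def rows(p,R,q,S,n=None):
    """rows from pose p,R to q,S in tool axes"""
    p,q=np.array(p,float),np.array(q,float)
    w=Ro.from_matrix(R.T@S).as_rotvec()
    if n is None: n=int(max(np.ceil(np.linalg.norm(q-p)/55),np.ceil(np.linalg.norm(w)/.165),1)); n=-(-n//5)*5
    C=R.copy();out=[]
    for k in range(n):
        out.append(np.r_[(C.T@(q-p)/n).round(1),(w/n).round(4)]);C=C@Ro.from_rotvec(w/n).as_matrix()
    for k,r in enumerate(out):
        if k%5==0: print("--")
        print(r.tolist(),end=",\n")
def eul(r,p,y): return Ro.from_euler("xyz",[r,p,y],degrees=True).as_matrix()
def pose(s): return np.array(s["ee_pos"]),eul(*s["tool_rot"])
E
python3 - <<'E'
from h import *
from station import ctrl
z=np.load("pics/top0.npz");cradle(cloud(z["d"],ctrl.camera_info("top")))
s=ctrl.state();rows(*pose(s),[520,-190,380],eul(180,0,1))
E
```

```text
origin [ 648.1 -112.3   39. ] tilt 29.93 yaw 105.36 width 53.6 nface 238 [-2.   0.   1.8]
--
[42.1, -26.6, -13.8, -0.0001, 0.0, 0.0338],
[41.2, -28.0, -13.8, -0.0001, 0.0, 0.0338],
[40.2, -29.3, -13.8, -0.0001, 0.0, 0.0338],
[39.2, -30.7, -13.8, -0.0001, 0.0, 0.0338],
[38.2, -32.0, -13.8, -0.0001, 0.0, 0.0338],
--
[37.1, -33.3, -13.8, -0.0001, 0.0, 0.0338],
[35.9, -34.5, -13.8, -0.0001, 0.0, 0.0338],
[34.7, -35.7, -13.8, -0.0001, 0.0, 0.0338],
[33.5, -36.8, -13.8, -0.0001, 0.0, 0.0338],
[32.2, -37.9, -13.8, -0.0001, 0.0, 0.0338],
```

Request:
jog_arm(
  increments=[
    [42, -26.5, -14, 0, 0, 0.034],
    [41, -28, -14, 0, 0, 0.034],
    [40, -29.5, -14, 0, 0, 0.034],
    [39, -30.5, -14, 0, 0, 0.034],
    [38, -32, -14, 0, 0, 0.034],
  ],
)

```text
clock: 0.72
ee_pos: [368.7, -386.9, 312.5]
tool_rot: [-180.0, 0.0, 10.6]
wrist_force: [-0.1, 0.1, 0.2]
grip_width: 1.002
finger_force: 0.0
```

Request:
jog_arm(
  increments=[
    [37, -33.5, -14, 0, 0, 0.034],
    [36, -34.5, -14, 0, 0, 0.034],
    [34.5, -35.5, -14, 0, 0, 0.034],
    [33.5, -37, -14, 0, 0, 0.034],
    [32, -38, -14, 0, 0, 0.034],
  ],
)

```text
clock: 1.35
ee_pos: [519.6, -189.2, 382.5]
tool_rot: [180.0, 0.0, 0.8]
wrist_force: [0.7, -0.5, 1.1]
grip_width: 0.999
finger_force: 0.0
```

```bash
python3 - <<'E'
from h import *
from station import ctrl
s=ctrl.state();print(s["clock"],s["ee_pos"],s["tool_rot"],s["joint_positions"],s["qvel"])
i=ctrl.camera_info("wrist")
p,d=ctrl.get_image("wrist");np.savez("pics/w1.npz",p=p,d=d,**{k:np.asarray(v) for k,v in i.items()});cv2.imwrite("pics/w1.png",p[:,:,::-1])
E
```

```text
1.35 [ 519.61304777 -189.2064963   382.51243259] [1.79999003e+02 2.54959342e-02 8.30032891e-01] [ 26.28857463  12.30812006 -13.85916403  88.547456     2.98355102
  79.53075668 -76.97775312] [-31.78407702   9.34038495 -11.46153066 -25.45589395   4.32468516
  16.73561304 -57.91939414]
```

View pics/w1.png

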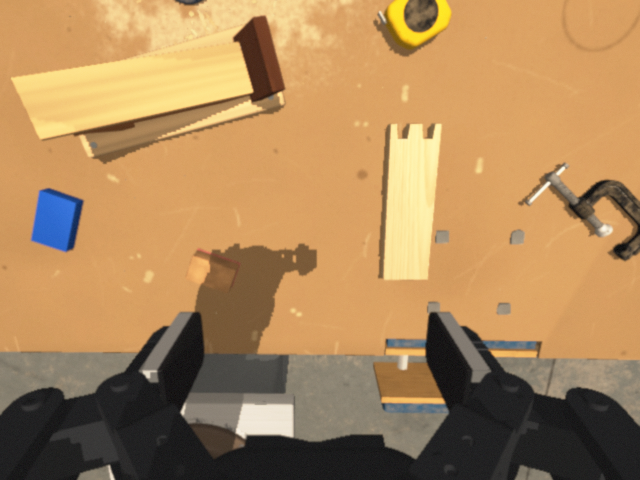

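The wrist view shows the whole cradle (bed (145,85), stop (260,60)) and the board (410,205), pins up. I'll measure both from it.

```bash
python3 - <<'E'
from h import *
from station import ctrl
z=np.load("pics/w1.npz");i={k:z[k] if z[k].ndim else float(z[k]) for k in("fov_y","cx","cy","k1","rvec","tvec")}
W=cloud(z["d"],i)
print("bench z",np.median(W[150:230,260:350,2]))
R,o=cradle(W,105,(648,-112,40))
P=blob(W,410,205,9,60);print("board",rect(P),np.median(P[:,2]))
s=ctrl.state();print(s["clock"],s["ee_pos"],s["qvel"].round(1))
rows(*pose(s),[486,-315,70],eul(180,0,1.2),10)
E
```

```text
bench z 0.7872384349937206
origin [ 648.3 -111.3   40.7] tilt 30.01 yaw 105.55 width 54.2 nface 784 [-0.5 -0.   0.5]
board (array([ 485.2, -315.2]), array([208.6,  62.5]), 1.3) 21.8102130385822
1.4 [ 523.9095948  -181.92454089  384.15977588] [ 1.7 -1.3  0.2  3.2 -1.6 -2.2 10.5]
--
[-4.2, 13.3, 31.4, -0.0003, -0.0004, 0.0],
[-4.2, 13.3, 31.4, -0.0003, -0.0004, 0.0],
[-4.2, 13.3, 31.4, -0.0003, -0.0004, 0.0],
[-4.2, 13.3, 31.4, -0.0003, -0.0004, 0.0],
[-4.1, 13.3, 31.4, -0.0003, -0.0004, 0.0],
--
[-4.1, 13.3, 31.4, -0.0003, -0.0004, 0.0],
[-4.1, 13.3, 31.4, -0.0003, -0.0004, 0.0],
[-4.1, 13.3, 31.4, -0.0003, -0.0004, 0.0],
[-4.1, 13.2, 31.4, -0.0003, -0.0004, 0.0],
[-4.1, 13.2, 31.4, -0.0003, -0.0004, 0.0],
```

Request:
jog_arm(
  increments=[
    [-5, 18, 42, 0, 0, 0],
    [-5, 18, 42, 0, 0, 0],
    [-5, 18, 42, 0, 0, 0],
    [-5, 18, 42, 0, 0, 0],
    [-5, 18, 42, 0, 0, 0],
  ],
)

```text
clock: 2.02
ee_pos: [494.8, -281.5, 170.7]
tool_rot: [-180.0, 0.0, 0.9]
wrist_force: [0.3, -0.2, -1.3]
grip_width: 1.002
finger_force: 0.0
```

Request:
jog_arm(
  increments=[
    [-5, 18, 42, 0, 0, 0],
    [-5, 18, 40, 0, 0, 0],
    [-3.5, 7, 22, 0, 0, 0.004],
    [0, 0, 0, 0, 0, 0],
    [0, 0, 0, 0, 0, 0],
  ],
)

```text
clock: 2.65
ee_pos: [483.3, -323.9, 69.1]
tool_rot: [180.0, -0.1, 0.7]
wrist_force: [0.8, 0.7, -0.0]
grip_width: 0.999
finger_force: 0.0
```

Request:
jog_arm(
  increments=[
    [2.2, -8.6, 15, 0, 0, 0.009],
    [0, 0, 20, 0, 0, 0],
    [0, 0, 12, 0, 0, 0],
    [0, 0, 0, 0, 0, 0],
    [0, 0, 0, 0, 0, 0],
  ],
)

```text
clock: 3.28
ee_pos: [485.2, -315.6, 21.8]
tool_rot: [180.0, -0.0, 0.2]
wrist_force: [0.5, -0.3, 0.3]
grip_width: 0.999
finger_force: 0.0
```

Request:
jog_arm(
  increments=[
    [0, 0, 7, 0, 0, -0.018],
    [0, 0, 5, 0, 0, 0],
    [0, 0, 2.5, 0, 0, 0],
    [0, 0, 0, 0, 0, 0],
    [0, 0, 0, 0, 0, 0],
  ],
)

```text
clock: 3.9
ee_pos: [484.8, -315.6, 6.9]
tool_rot: [180.0, -0.0, 1.2]
wrist_force: [0.0, -0.1, 0.5]
grip_width: 1.001
finger_force: 0.0
```

Request:
jog_arm(
  increments=[
    [0, 0, 0, 0, 0, 0],
    [0, 0, 0, 0, 0, 0],
    [0, 0, 0, 0, 0, 0],
    [0, 0, 0, 0, 0, 0],
    [0, 0, 0, 0, 0, 0],
  ],
  gripper=1,
)

```text
clock: 4.53
ee_pos: [485.0, -315.7, 7.3]
tool_rot: [180.0, -0.0, 1.2]
wrist_force: [-1.0, 0.9, 5.6]
grip_width: 0.713
finger_force: 66.6
```

```bash
cat >> h.py <<'E'
BO=np.array([648.2,-111.6,40.]);BR=eul(0,-30,105.5)
BT=BR@np.diag([1,-1,-1.])
def inbed(s): 
    p,R=pose(s); print("t",round(s["clock"],2),"bed xyz",((p-BO)@BR).round(1),"rot err (tool, rad)",Ro.from_matrix(R.T@BT).as_rotvec().round(4),"F bed",(np.array(s["wrist_force"])@BR).round(1),"w",round(float(s["grip_width"]),3),"ff",s["finger_force"])
E
python3 - <<'E'
from h import *
from station import ctrl
s=ctrl.state();p,R=pose(s)
print(Ro.from_matrix(BR).as_rotvec(),BR)
rows(p+[0,0,200],R,BO+BR@[112,0,75],BT,15)
E
```

```text
[ 0.48063337 -0.36548211  1.79374816] [[-2.31435223e-01 -9.63630453e-01  1.33619188e-01]
 [ 8.34528452e-01 -2.67238376e-01 -4.81815227e-01]
 [ 5.00000000e-01 -2.77555756e-17  8.66025404e-01]]
--
[10.2, -17.2, 3.1, 0.0317, 0.0246, -0.1182],
[12.0, -15.8, 3.9, 0.0317, 0.0246, -0.1182],
[13.7, -14.1, 4.7, 0.0317, 0.0246, -0.1182],
[15.2, -12.3, 5.5, 0.0317, 0.0246, -0.1182],
[16.3, -10.2, 6.2, 0.0317, 0.0246, -0.1182],
--
[17.3, -8.0, 6.9, 0.0317, 0.0246, -0.1182],
[17.9, -5.7, 7.6, 0.0317, 0.0246, -0.1182],
[18.2, -3.3, 8.1, 0.0317, 0.0246, -0.1182],
[18.3, -0.9, 8.7, 0.0317, 0.0246, -0.1182],
[18.0, 1.5, 9.1, 0.0317, 0.0246, -0.1182],
--
[17.5, 3.9, 9.4, 0.0317, 0.0246, -0.1182],
[16.6, 6.3, 9.7, 0.0317, 0.0246, -0.1182],
[15.5, 8.5, 9.9, 0.0317, 0.0246, -0.1182],
[14.1, 10.5, 9.9, 0.0317, 0.0246, -0.1182],
[12.5, 12.4, 9.9, 0.0317, 0.0246, -0.1182],
```

Request:
jog_arm(
  increments=[
    [0, 0, -10, 0, 0, 0],
    [0, 0, -30, 0, 0, 0],
    [0, 0, -50, 0, 0, 0],
    [0, 0, -55, 0, 0, 0],
    [0, 0, -55, 0, 0, 0],
  ],
)

```text
clock: 5.15
ee_pos: [484.2, -315.2, 208.6]
tool_rot: [-180.0, 0.0, 1.2]
wrist_force: [1.4, -0.4, -2.3]
grip_width: 0.711
finger_force: 65.8
```

Request:
jog_arm(
  increments=[
    [10, -17, 3, 0.032, 0.025, -0.118],
    [12, -16, 4, 0.032, 0.025, -0.118],
    [13.5, -14, 4.5, 0.032, 0.025, -0.118],
    [15, -12.5, 5.5, 0.032, 0.025, -0.118],
    [16.5, -10, 6, 0.032, 0.025, -0.118],
  ],
)

```text
clock: 5.78
ee_pos: [533.2, -227.9, 191.8]
tool_rot: [-173.3, -9.4, 34.8]
wrist_force: [0.6, 0.5, -2.5]
grip_width: 0.711
finger_force: 66.0
```

Request:
jog_arm(
  increments=[
    [17.5, -8, 7, 0.032, 0.025, -0.118],
    [18, -5.5, 7.5, 0.032, 0.025, -0.118],
    [18, -3.5, 8, 0.032, 0.025, -0.118],
    [18.5, -1, 8.5, 0.032, 0.025, -0.118],
    [18, 1.5, 9, 0.032, 0.025, -0.118],
  ],
)

```text
clock: 6.4
ee_pos: [582.6, -141.2, 176.9]
tool_rot: [-173.0, -20.9, 68.6]
wrist_force: [0.4, -0.5, -2.6]
grip_width: 0.712
finger_force: 66.1
```

Request:
jog_arm(
  increments=[
    [17.5, 4, 9.5, 0.032, 0.025, -0.118],
    [16.5, 6.5, 9.5, 0.032, 0.025, -0.118],
    [15.5, 8.5, 10, 0.032, 0.025, -0.118],
    [14, 10.5, 10, 0.032, 0.025, -0.118],
    [12.5, 12.5, 10, 0.032, 0.025, -0.118],
  ],
)

```text
clock: 7.02
ee_pos: [632.4, -54.7, 161.4]
tool_rot: [179.9, -30.4, 105.6]
wrist_force: [-0.3, 0.3, -2.5]
grip_width: 0.712
finger_force: 66.1
```

Request:
jog_arm(
  increments=[
    [0, 0, 0, 0, 0, 0],
    [0, 0, 0, 0, 0, 0],
    [0, 0, 0, 0, 0, 0],
    [0, 0, 0, 0, 0, 0],
    [0, 0, 0, 0, 0, 0],
  ],
)

```text
clock: 7.65
ee_pos: [632.4, -54.9, 162.0]
tool_rot: [179.9, -30.3, 105.3]
wrist_force: [-0.1, -0.7, -2.8]
grip_width: 0.713
finger_force: 66.1
```

```bash
python3 - <<'E'
from h import *
from station import ctrl
s=ctrl.state();inbed(s);p,R=pose(s);print(s["joint_positions"])
rows(p,R,BO+BR@[108,0,14],BT,5)
E
```

```text
t 7.65 bed xyz [1.12e+02 1.00e-01 7.63e+01] rot err (tool, rad) [ 0.0024 -0.0059 -0.0025] F bed [-1.9  0.3 -2.1] w 0.713 ff 66.0655689239502
[ 39.513098    45.49166565 -42.70293173  82.51089483   0.42649876
  71.53672904  18.95926992]
--
[-0.9, -0.0, 12.5, 0.0005, -0.0012, -0.0005],
[-0.9, -0.0, 12.5, 0.0005, -0.0012, -0.0005],
[-0.8, -0.0, 12.5, 0.0005, -0.0012, -0.0005],
[-0.8, -0.0, 12.5, 0.0005, -0.0012, -0.0005],
[-0.8, 0.0, 12.5, 0.0005, -0.0012, -0.0005],
```

Request:
jog_arm(
  increments=[
    [-1, 0, 15, 0.002, -0.006, -0.002],
    [-1, 0, 18, 0, 0, 0],
    [-1, 0, 17, 0, 0, 0],
    [-1, 0, 12, 0, 0, 0],
    [0, 0, 0, 0, 0, 0],
  ],
)

```text
clock: 8.28
ee_pos: [624.4, -27.1, 105.0]
tool_rot: [-179.9, -30.1, 105.5]
wrist_force: [0.1, -0.0, -2.8]
grip_width: 0.716
finger_force: 66.1
```

```bash
python3 - <<'E'
from h import *
from station import ctrl
inbed(ctrl.state())
E
```

```text
t 8.28 bed xyz [108.5   0.4  12.4] rot err (tool, rad) [-0.0019 -0.0019  0.    ] F bed [-1.5 -0.1 -2.4] w 0.716 ff 66.11157417297363
```

Now I'll lower the last ~5 mm gently.

Request:
jog_arm(
  increments=[
    [0, 0.4, 1.5, -0.002, -0.002, 0],
    [0, 0, 1.5, 0, 0, 0],
    [0, 0, 1, 0, 0, 0],
    [0, 0, 0.5, 0, 0, 0],
    [0, 0, 0, 0, 0, 0],
  ],
)

```text
clock: 8.9
ee_pos: [624.9, -25.7, 102.2]
tool_rot: [179.9, -29.9, 105.5]
wrist_force: [-0.5, -0.7, -2.8]
grip_width: 0.71
finger_force: 66.1
```

```bash
python3 - <<'E'
from h import *
from station import ctrl
inbed(ctrl.state())
E
```

```text
t 8.9 bed xyz [108.2  -0.6   9.4] rot err (tool, rad) [ 0.0021  0.0015 -0.    ] F bed [-1.9  0.6 -2.2] w 0.71 ff 66.11276865005493
```

Request:
jog_arm(
  increments=[
    [0, 0, 0.7, 0, 0, 0],
    [0, 0, 0.7, 0, 0, 0],
    [0, 0, 0.6, 0, 0, 0],
    [0, 0, 0.5, 0, 0, 0],
    [0, 0, 0, 0, 0, 0],
  ],
)

```text
clock: 9.52
ee_pos: [624.6, -24.4, 100.1]
tool_rot: [179.9, -29.9, 105.5]
wrist_force: [-1.3, -0.3, -1.5]
grip_width: 0.714
finger_force: 66.2
```

```bash
python3 - <<'E'
from h import *
from station import ctrl
inbed(ctrl.state())
E
```

```text
t 9.53 bed xyz [108.3  -0.6   6.9] rot err (tool, rad) [0.002  0.0014 0.    ] F bed [-0.7  1.3 -1.3] w 0.714 ff 66.24910712242126
```

Request:
jog_arm(
  increments=[
    [0, 0, 0.6, 0, 0, 0],
    [-1.2, 0, 0.3, 0, 0, 0],
    [-1.2, 0, 0, 0, 0, 0],
    [-1, 0, 0, 0, 0, 0],
    [0, 0, 0, 0, 0, 0],
  ],
)

```text
clock: 10.15
ee_pos: [625.9, -26.1, 98.9]
tool_rot: [179.8, -30.0, 105.5]
wrist_force: [0.6, -0.5, 6.0]
grip_width: 0.714
finger_force: 67.1
```

```bash
python3 - <<'E'
from h import *
from station import ctrl
inbed(ctrl.state())
E
```

```text
t 10.15 bed xyz [106.   -1.4   6.9] rot err (tool, rad) [0.0034 0.0007 0.0007] F bed [ 2.5 -0.4  5.6] w 0.714 ff 67.0967423915863
```

Request:
jog_arm(
  increments=[
    [-0.7, -0.5, 0, 0.002, 0, 0],
    [-0.7, -0.5, 0, 0, 0, 0],
    [-0.7, 0, 0, 0, 0, 0],
    [-0.5, 0, 0, 0, 0, 0],
    [0, 0, 0, 0, 0, 0],
  ],
)

```text
clock: 10.78
ee_pos: [625.9, -28.3, 97.7]
tool_rot: [179.8, -30.0, 105.6]
wrist_force: [0.7, 0.7, 6.0]
grip_width: 0.713
finger_force: 67.1
```

```bash
python3 - <<'E'
from h import *
from station import ctrl
inbed(ctrl.state())
E
```

```text
t 10.78 bed xyz [103.5  -0.7   6.9] rot err (tool, rad) [0.0021 0.0007 0.001 ] F bed [ 3.5 -0.8  4.9] w 0.713 ff 67.12828159332275
```

Request:
jog_arm(
  increments=[
    [-0.5, 0, 0, 0, 0, 0],
    [-0.5, 0, 0, 0, 0, 0],
    [-0.5, 0, 0, 0, 0, 0],
    [-0.5, 0, 0, 0, 0, 0],
    [0, 0, 0, 0, 0, 0],
  ],
)

```text
clock: 11.4
ee_pos: [625.9, -28.4, 97.6]
tool_rot: [179.9, -30.1, 105.6]
wrist_force: [-2.3, 2.7, 11.4]
grip_width: 0.712
finger_force: 67.4
```

```bash
python3 - <<'E'
from h import *
from station import ctrl
inbed(ctrl.state())
ims=[]
p,d=ctrl.get_image("side");a=cv2.resize(p[170:280,270:380],None,fx=4,fy=4,interpolation=2)
p,d=ctrl.get_image("wrist");b=p
cv2.imwrite("pics/a2.png",np.hstack([a[:360,:],cv2.resize(b,(360,270))[:, :].copy() if 0 else cv2.copyMakeBorder(cv2.resize(b,(360,270)),0,90,0,0,0)])[:,:,::-1])
E
```

```text
t 11.4 bed xyz [103.4  -0.7   6.8] rot err (tool, rad) [ 0.0013 -0.0017  0.0017] F bed [8.5 1.5 8.2] w 0.712 ff 67.41588234901428
```

View pics/a2.png

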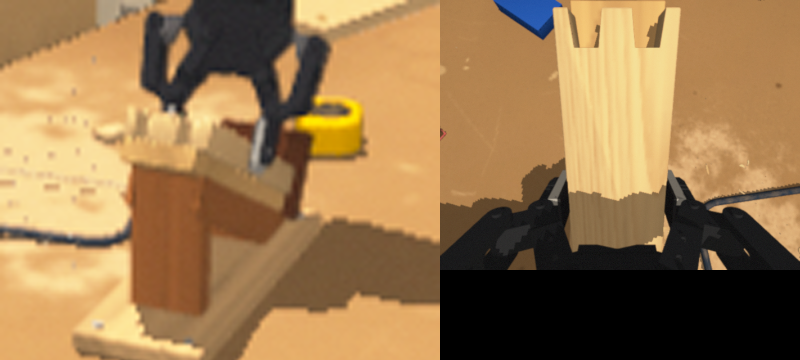

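The picture shows the board lying on the bed, pins up-slope, and the stop contact is felt (x stalled, +5 N). I'll release, retreat, close the fingers and press.

Request:
jog_arm(
  increments=[
    [0.5, 0, 0, 0, 0, 0],
    [0, 0, 0, 0, 0, 0],
    [0, 0, 0, 0, 0, 0],
    [0, 0, 0, 0, 0, 0],
    [0, 0, 0, 0, 0, 0],
  ],
  gripper=-1,
)

```text
clock: 12.12
ee_pos: [625.2, -30.5, 95.4]
tool_rot: [-180.0, -29.9, 105.5]
wrist_force: [-0.6, -0.5, 0.9]
grip_width: 1.0
finger_force: 0.0
```

Request:
jog_arm(
  increments=[
    [0, 0, -5, 0, 0, 0],
    [0, 0, -12, 0, 0, 0],
    [0, 0, -17, 0, 0, 0],
    [0, 0, -14, 0, 0, 0],
    [0, 0, 0, 0, 0, 0],
  ],
)

```text
clock: 12.75
ee_pos: [632.7, -54.7, 138.6]
tool_rot: [179.9, -29.8, 105.5]
wrist_force: [0.3, -0.5, -0.2]
grip_width: 1.003
finger_force: 0.0
```

Request:
jog_arm(
  increments=[
    [0, 0, 0, 0, 0, 0],
    [0, 0, 0, 0, 0, 0],
    [0, 0, 0, 0, 0, 0],
    [0, 0, 0, 0, 0, 0],
    [0, 0, 0, 0, 0, 0],
  ],
  gripper=1,
)

```text
clock: 13.38
ee_pos: [631.6, -53.4, 137.0]
tool_rot: [-180.0, -29.9, 105.5]
wrist_force: [-0.0, 0.5, 0.4]
grip_width: 0.003
finger_force: 0.0
```

```bash
python3 - <<'E'
from h import *
from station import ctrl
inbed(ctrl.state())
E
```

```text
t 13.38 bed xyz [100.9   0.4  53.8] rot err (tool, rad) [-0.0002  0.0013  0.0001] F bed [ 0.6 -0.1  0. ] w 0.003 ff 0.0
```

Request:
jog_arm(
  increments=[
    [0, 0, 8, 0, 0, 0],
    [0, 0, 7, 0, 0, 0],
    [0, 0, 3, 0, 0, 0],
    [0, 0, 1.5, 0, 0, 0],
    [0, 0, 1, 0, 0, 0],
  ],
)

```text
clock: 14.0
ee_pos: [629.0, -43.7, 119.4]
tool_rot: [180.0, -29.9, 105.5]
wrist_force: [-0.6, -0.0, 0.1]
grip_width: 0.004
finger_force: 0.0
```

Request:
jog_arm(
  increments=[
    [0, 0, 1, 0, 0, 0],
    [0, 0, 0.7, 0, 0, 0],
    [0, 0, 0.5, 0, 0, 0],
    [0, 0, 0.3, 0, 0, 0],
    [0, 0, 0, 0, 0, 0],
  ],
)

```text
clock: 14.62
ee_pos: [628.8, -42.9, 117.8]
tool_rot: [180.0, -29.9, 105.5]
wrist_force: [-1.6, -2.3, 5.5]
grip_width: -0.001
finger_force: 2.8
```

```bash
python3 - <<'E'
from h import *
from station import ctrl
inbed(ctrl.state())
E
```

```text
t 14.62 bed xyz [100.8   0.4  31.7] rot err (tool, rad) [ 0.0005  0.0019 -0.0001] F bed [1.2 2.2 5.6] w -0.001 ff 2.7824070928181754
```

Request:
jog_arm(
  increments=[
    [0, 0, 0.7, 0, 0, 0],
    [0, 0, 0.7, 0, 0, 0],
    [0, 0, 0.4, 0, 0, 0],
    [0, 0, 0, 0, 0, 0],
    [0, 0, 0, 0, 0, 0],
  ],
)

```text
clock: 15.25
ee_pos: [628.8, -42.8, 117.8]
tool_rot: [179.9, -29.8, 105.5]
wrist_force: [-4.0, -6.4, 15.6]
grip_width: 0.001
finger_force: 8.1
```

Request:
jog_arm(
  increments=[
    [0, 0, -8, 0, 0, 0],
    [0, 0, -20, 0, 0, 0],
    [0, 0, -40, 0, 0, 0],
    [0, 0, -50, 0, 0, 0],
    [0, 0, -50, 0, 0, 0],
  ],
)

```text
clock: 15.88
ee_pos: [650.7, -123.0, 262.5]
tool_rot: [-180.0, -29.9, 105.5]
wrist_force: [0.7, 0.2, 0.1]
grip_width: -0.002
finger_force: 0.0
```

```bash
python3 - <<'E'
from h import *
from station import ctrl
s=ctrl.state();inbed(s);p,R=pose(s);print(s["joint_positions"].round(1))
z=0
p2,d=ctrl.get_image("top");W=cloud(d,ctrl.camera_info("top"));L=(W.reshape(-1,3)-BO)@BR
m=(abs(L[:,2]-20)<6)&(L[:,0]>-5)&(L[:,0]<230)&(abs(L[:,1])<50);Q=L[m]
print("board in bed",len(Q),rect(Q),Q[:,2].mean(),np.polyfit(Q[:,0],Q[:,2],1))
# block: tool x along block long, yaw -29 ; compare other half-turns
for y in(-29.2,150.8): print(y); rows(p,R,[453,271,150],eul(180,0,y),15)
E
```

```text
t 15.88 bed xyz [101.1   0.6 198.5] rot err (tool, rad) [-0.0003  0.0012  0.0001] F bed [ 0.1 -0.8  0.1] w -0.002 ff 0.0
[ 41.2  43.7 -42.4  69.9  -0.1  86.3  20.5]
board in bed 2157 (array([102.3,   2.6]), array([215.7,  70.6]), 1.0) 20.26605361592444 [-2.96484415e-03  2.05720316e+01]
-29.2
--
[21.2, -5.7, 20.9, -0.0407, -0.017, 0.1524],
[20.4, -9.7, 20.2, -0.0407, -0.017, 0.1524],
[19.0, -13.5, 19.4, -0.0407, -0.017, 0.1524],
[17.0, -17.0, 18.5, -0.0407, -0.017, 0.1524],
[14.4, -20.2, 17.5, -0.0407, -0.017, 0.1524],
--
[11.4, -22.8, 16.4, -0.0407, -0.017, 0.1524],
[8.1, -25.0, 15.2, -0.0407, -0.017, 0.1524],
[4.4, -26.5, 14.1, -0.0407, -0.017, 0.1524],
[0.5, -27.4, 12.9, -0.0407, -0.017, 0.1524],
[-3.5, -27.7, 11.8, -0.0407, -0.017, 0.1524],
--
[-7.5, -27.3, 10.8, -0.0407, -0.017, 0.1524],
[-11.4, -26.3, 9.8, -0.0407, -0.017, 0.1524],
[-15.2, -24.7, 9.0, -0.0407, -0.017, 0.1524],
[-18.6, -22.4, 8.4, -0.0407, -0.017, 0.1524],
[-21.7, -19.7, 7.8, -0.0407, -0.017, 0.1524],
150.8
--
[21.2, -5.7, 20.9, 0.0137, -0.033, -0.0515],
[22.2, -4.3, 20.2, 0.0137, -0.033, -0.0515],
[23.0, -2.8, 19.5, 0.0137, -0.033, -0.0515],
[23.8, -1.4, 18.8, 0.0137, -0.033, -0.0515],
[24.4, 0.1, 18.0, 0.0137, -0.033, -0.0515],
--
[24.9, 1.6, 17.2, 0.0137, -0.033, -0.0515],
[25.4, 3.2, 16.3, 0.0137, -0.033, -0.0515],
[25.7, 4.7, 15.4, 0.0137, -0.033, -0.0515],
[25.9, 6.2, 14.5, 0.0137, -0.033, -0.0515],
[26.0, 7.8, 13.5, 0.0137, -0.033, -0.0515],
--
[26.0, 9.3, 12.6, 0.0137, -0.033, -0.0515],
[25.9, 10.8, 11.6, 0.0137, -0.033, -0.0515],
[25.7, 12.3, 10.6, 0.0137, -0.033, -0.0515],
[25.3, 13.7, 9.6, 0.0137, -0.033, -0.0515],
[24.9, 15.1, 8.5, 0.0137, -0.033, -0.0515],
```

```bash
python3 - <<'E'
from h import *
from station import ctrl
s=ctrl.state();p,R=pose(s)
rows(p,R,[452.8,270.7,110],eul(180,0,150.8),10)
E
```

```text
--
[30.1, -9.0, 35.3, 0.0211, -0.0487, -0.0775],
[32.4, -5.8, 33.9, 0.0211, -0.0487, -0.0775],
[34.3, -2.5, 32.4, 0.0211, -0.0487, -0.0775],
[35.9, 0.9, 30.7, 0.0211, -0.0487, -0.0775],
[37.2, 4.3, 28.9, 0.0211, -0.0487, -0.0775],
--
[38.1, 7.8, 26.9, 0.0211, -0.0487, -0.0775],
[38.6, 11.3, 24.8, 0.0211, -0.0487, -0.0775],
[38.7, 14.9, 22.7, 0.0211, -0.0487, -0.0775],
[38.5, 18.3, 20.4, 0.0211, -0.0487, -0.0775],
[37.9, 21.7, 18.2, 0.0211, -0.0487, -0.0775],
```

```bash
python3 - <<'E'
from h import *
from station import ctrl
s=ctrl.state();p,R=pose(s)
rows(p,R,[452.8,270.7,250],eul(180,0,150.8),10)
E
```

```text
--
[37.0, -8.9, 23.1, 0.0211, -0.0487, -0.0775],
[38.7, -5.5, 21.4, 0.0211, -0.0487, -0.0775],
[40.0, -2.0, 19.6, 0.0211, -0.0487, -0.0775],
[40.9, 1.5, 17.6, 0.0211, -0.0487, -0.0775],
[41.5, 5.1, 15.6, 0.0211, -0.0487, -0.0775],
--
[41.6, 8.6, 13.4, 0.0211, -0.0487, -0.0775],
[41.4, 12.1, 11.1, 0.0211, -0.0487, -0.0775],
[40.8, 15.5, 8.9, 0.0211, -0.0487, -0.0775],
[39.9, 18.8, 6.5, 0.0211, -0.0487, -0.0775],
[38.6, 21.9, 4.2, 0.0211, -0.0487, -0.0775],
```

Request:
jog_arm(
  increments=[
    [37, -9, 23, 0.021, -0.049, -0.078],
    [38.5, -5.5, 21.5, 0.021, -0.049, -0.078],
    [40, -2, 19.5, 0.021, -0.049, -0.078],
    [41, 1.5, 17.5, 0.021, -0.049, -0.078],
    [41.5, 5, 15.5, 0.021, -0.049, -0.078],
  ],
  gripper=-1,
)

```text
clock: 16.55
ee_pos: [548.5, 77.0, 253.4]
tool_rot: [176.8, -14.9, 129.4]
wrist_force: [0.8, 1.5, -0.0]
grip_width: 1.006
finger_force: 0.0
```

Request:
jog_arm(
  increments=[
    [41.5, 8.5, 13.5, 0.021, -0.049, -0.078],
    [41.5, 12, 11, 0.021, -0.049, -0.078],
    [41, 15.5, 9, 0.021, -0.049, -0.078],
    [40, 19, 6.5, 0.021, -0.049, -0.078],
    [38.5, 22, 4, 0.021, -0.049, -0.078],
  ],
)

```text
clock: 17.18
ee_pos: [446.7, 275.3, 245.4]
tool_rot: [180.0, -0.1, 151.4]
wrist_force: [2.1, 1.9, 0.6]
grip_width: 1.0
finger_force: 0.0
```

Request:
jog_arm(
  increments=[
    [0, 0, 30, 0, 0, 0],
    [0, 0, 50, 0, 0, 0],
    [0, 0, 50, 0, 0, 0],
    [0, 0, 30, 0, 0, 0],
    [0, 0, 0, 0, 0, 0],
  ],
)

```text
clock: 17.8
ee_pos: [445.4, 273.7, 83.4]
tool_rot: [-179.8, -0.4, 151.3]
wrist_force: [-0.2, 0.2, 0.9]
grip_width: 1.0
finger_force: 0.0
```

```bash
python3 - <<'E'
from h import *
from station import ctrl
s=ctrl.state();p,R=pose(s);print(s["clock"],p,s["tool_rot"])
p2,d=ctrl.get_image("top")
b,_=ctrl.get_image("wrist")
z=np.load("pics/top0.npz")["p"]
a=cv2.resize(p2[180:330,140:400],None,fx=2,fy=2)
o=np.zeros((600,800,3),np.uint8);o[:300,:520]=a;o[300:600,:400]=cv2.resize(b,(400,300));cv2.imwrite("pics/a3.png",o[:,:,::-1])
rows(p,R,[452.8,270.7,30],eul(180,0,150.8),5)
E
```

```text
17.8 [445.3959226  273.66530463  83.44150143] [-179.81267128   -0.38526956  151.3399816 ]
--
[-1.7, 0.2, 10.7, -0.0007, -0.0013, 0.0019],
[-1.6, 0.2, 10.7, -0.0007, -0.0013, 0.0019],
[-1.6, 0.2, 10.7, -0.0007, -0.0013, 0.0019],
[-1.6, 0.2, 10.7, -0.0007, -0.0013, 0.0019],
[-1.6, 0.2, 10.7, -0.0007, -0.0013, 0.0019],
```

View pics/a3.png

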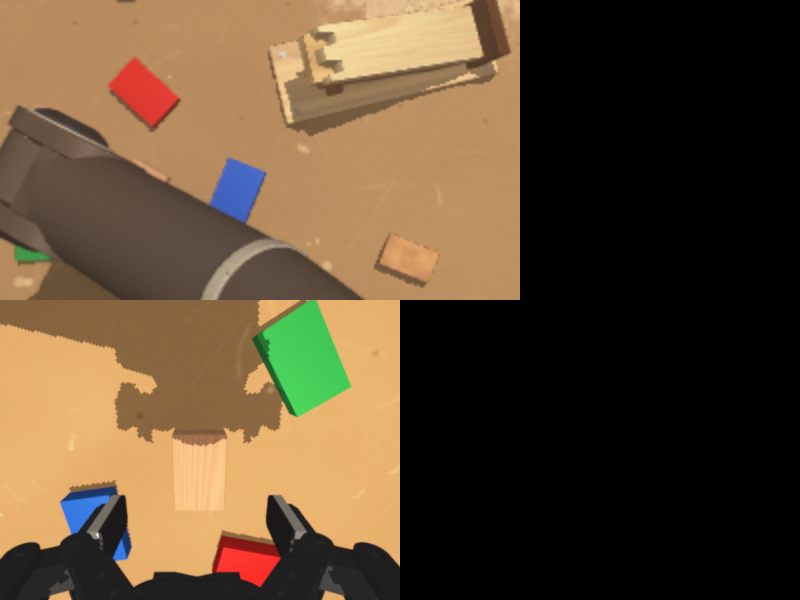

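The wrist view shows the block (200,470 in the composite) in line between the fingers, with the look-alikes clear. The board lies straight in the cradle. Going down to the block.

Request:
jog_arm(
  increments=[
    [-4, 0.5, 20, -0.003, -0.006, 0.009],
    [-4, 0.5, 23, 0, 0, 0],
    [0, 0, 15, 0, 0, 0],
    [0, 0, 8, 0, 0, 0],
    [0, 0, 0, 0, 0, 0],
  ],
)

```text
clock: 18.52
ee_pos: [454.1, 271.5, 18.9]
tool_rot: [179.9, 0.1, 150.8]
wrist_force: [-0.4, -0.1, 0.2]
grip_width: 1.001
finger_force: 0.0
```

Request:
jog_arm(
  increments=[
    [0, 0, 4, 0, 0, 0],
    [0, 0, 3, 0, 0, 0],
    [0, 0, 1, 0, 0, 0],
    [0, 0, 0, 0, 0, 0],
    [0, 0, 0, 0, 0, 0],
  ],
)

```text
clock: 19.15
ee_pos: [454.6, 271.5, 11.4]
tool_rot: [179.8, 0.1, 150.8]
wrist_force: [-0.7, -0.7, -0.1]
grip_width: 1.0
finger_force: 0.0
```

```bash
python3 - <<'E'
from h import *
from station import ctrl
s=ctrl.state();p,R=pose(s);print(s["clock"],p,s["tool_rot"],s["wrist_force"])
rows(p,R,[452.8,270.7,8.5],eul(180,0,150.8),1)
E
```

```text
19.15 [454.55771965 271.46389691  11.38908858] [1.79815792e+02 1.19976013e-01 1.50776381e+02] [-0.71910562 -0.71501322 -0.13093793]
--
[1.2, -1.5, 2.9, 0.0032, 0.0021, -0.0004],
```

Request:
jog_arm(
  increments=[
    [1, -1, 2, 0.003, 0, 0],
    [0, 0, 0, 0, 0, 0],
    [0, 0, 0, 0, 0, 0],
    [0, 0, 0, 0, 0, 0],
    [0, 0, 0, 0, 0, 0],
  ],
  gripper=1,
)

```text
clock: 19.77
ee_pos: [453.2, 271.3, 9.6]
tool_rot: [180.0, 0.1, 150.8]
wrist_force: [-0.9, 1.4, 5.5]
grip_width: 0.531
finger_force: 62.2
```

Request:
jog_arm(
  increments=[
    [0, 0, 0, 0, 0, 0],
    [0, 0, 0, 0, 0, 0],
    [0, 0, 0, 0, 0, 0],
    [0, 0, 0, 0, 0, 0],
    [0, 0, 0, 0, 0, 0],
  ],
)

```text
clock: 20.4
ee_pos: [453.2, 271.3, 9.5]
tool_rot: [180.0, 0.1, 150.8]
wrist_force: [0.1, -0.6, 5.0]
grip_width: 0.535
finger_force: 62.3
```

```bash
python3 - <<'E'
from h import *
from station import ctrl
s=ctrl.state();p,R=pose(s);print(s["clock"],p,s["tool_rot"],s["wrist_force"])
print("block centre offset in tool",R.T@(np.array([452.8,270.7,9.5])-p))
rows(p+[0,0,220],R,BO+BR@[44.5,0,90],BT,10)
E
```

```text
20.4 [453.23138491 271.30253988   9.54903981] [1.79970489e+02 1.22591254e-01 1.50784321e+02] [ 0.09106834 -0.60330585  4.96135698]
block centre offset in tool [ 0.08251373 -0.73647331  0.04848405]
--
[-36.1, -24.4, 9.0, -0.0206, 0.0498, 0.0772],
[-38.3, -21.7, 6.7, -0.0206, 0.0498, 0.0772],
[-40.1, -18.7, 4.3, -0.0206, 0.0498, 0.0772],
[-41.6, -15.6, 1.9, -0.0206, 0.0498, 0.0772],
[-42.7, -12.4, -0.5, -0.0206, 0.0498, 0.0772],
--
[-43.5, -9.0, -2.8, -0.0206, 0.0498, 0.0772],
[-43.9, -5.6, -5.2, -0.0206, 0.0498, 0.0772],
[-43.8, -2.0, -7.4, -0.0206, 0.0498, 0.0772],
[-43.4, 1.5, -9.6, -0.0206, 0.0498, 0.0772],
[-42.6, 5.0, -11.7, -0.0206, 0.0498, 0.0772],
```

Request:
jog_arm(
  increments=[
    [0, 0, -20, 0, 0, 0],
    [0, 0, -45, 0, 0, 0],
    [0, 0, -55, 0, 0, 0],
    [0, 0, -55, 0, 0, 0],
    [0, 0, -50, 0, 0, 0],
  ],
)

```text
clock: 21.02
ee_pos: [452.3, 271.2, 237.1]
tool_rot: [180.0, 0.1, 150.8]
wrist_force: [1.2, -0.0, -0.8]
grip_width: 0.535
finger_force: 61.7
```

```bash
python3 - <<'E'
from h import *
from station import ctrl
s=ctrl.state();p,R=pose(s);print(s["clock"],p,s["tool_rot"])
rows(p,R,BO+BR@[46,0,150],BT,10)
E
```

```text
21.025 [452.26739946 271.18394651 237.14751695] [1.79965964e+02 1.36100012e-01 1.50808906e+02]
--
[-38.2, -26.4, 4.5, -0.0205, 0.0498, 0.0773],
[-40.3, -23.4, 2.0, -0.0205, 0.0498, 0.0773],
[-42.0, -20.2, -0.5, -0.0205, 0.0498, 0.0773],
[-43.4, -16.9, -3.0, -0.0205, 0.0498, 0.0773],
[-44.4, -13.4, -5.5, -0.0205, 0.0498, 0.0773],
--
[-44.9, -9.8, -7.9, -0.0205, 0.0498, 0.0773],
[-45.1, -6.1, -10.3, -0.0205, 0.0498, 0.0773],
[-44.8, -2.4, -12.7, -0.0205, 0.0498, 0.0773],
[-44.2, 1.3, -14.9, -0.0205, 0.0498, 0.0773],
[-43.2, 5.0, -17.0, -0.0205, 0.0498, 0.0773],
```

Request:
jog_arm(
  increments=[
    [-38, -26.5, 4.5, -0.021, 0.05, 0.077],
    [-40.5, -23.5, 2, -0.02, 0.05, 0.077],
    [-42, -20, -0.5, -0.021, 0.05, 0.077],
    [-43.5, -17, -3, -0.02, 0.05, 0.077],
    [-44.5, -13.5, -5.5, -0.021, 0.05, 0.077],
  ],
)

```text
clock: 21.65
ee_pos: [555.7, 61.2, 213.2]
tool_rot: [176.8, -15.1, 128.9]
wrist_force: [0.6, 0.2, -0.9]
grip_width: 0.533
finger_force: 61.7
```

Request:
jog_arm(
  increments=[
    [-45, -10, -8, -0.02, 0.05, 0.077],
    [-45, -6, -10.5, -0.021, 0.05, 0.077],
    [-45, -2.5, -12.5, -0.02, 0.05, 0.077],
    [-44, 1.5, -15, -0.021, 0.05, 0.077],
    [-43, 5, -17, -0.02, 0.05, 0.077],
  ],
)

```text
clock: 22.28
ee_pos: [658.7, -147.0, 190.9]
tool_rot: [-180.0, -30.2, 105.5]
wrist_force: [1.2, 0.0, -0.3]
grip_width: 0.533
finger_force: 61.7
```

Request:
jog_arm(
  increments=[
    [0, 0, 15, 0, 0, 0],
    [0, 0, 30, 0, 0, 0],
    [0, 0, 30, 0, 0, 0],
    [0, 0, 15, 0, 0, 0],
    [0, 0, 0, 0, 0, 0],
  ],
)

```text
clock: 22.9
ee_pos: [645.5, -101.1, 112.0]
tool_rot: [-179.9, -30.2, 105.7]
wrist_force: [-0.1, 0.8, -0.8]
grip_width: 0.53
finger_force: 61.8
```

```bash
python3 - <<'E'
from h import *
from station import ctrl
s=ctrl.state();inbed(s);p,R=pose(s);print(s["joint_positions"])
rows(p,R,BO+BR@[41,0,36],BT,5)
E
```

```text
t 22.9 bed xyz [45.4 -0.2 56.9] rot err (tool, rad) [-0.0035 -0.003   0.0025] F bed [ 0.3 -0.1 -1.1] w 0.53 ff 61.771706342697144
[ 40.40647938  50.65865495 -40.78895702  79.30770826   3.17202251
  71.49126852  22.41563993]
--
[-0.9, -0.0, 4.2, -0.0007, -0.0006, 0.0005],
[-0.9, -0.0, 4.2, -0.0007, -0.0006, 0.0005],
[-0.9, -0.0, 4.2, -0.0007, -0.0006, 0.0005],
[-0.9, -0.0, 4.2, -0.0007, -0.0006, 0.0005],
[-0.9, -0.0, 4.2, -0.0007, -0.0006, 0.0005],
```

Request:
jog_arm(
  increments=[
    [-1.5, 0, 6, -0.003, -0.003, 0.002],
    [-1.5, 0, 7, 0, 0, 0],
    [-1.5, 0, 5, 0, 0, 0],
    [0, 0, 3, 0, 0, 0],
    [0, 0, 0, 0, 0, 0],
  ],
)

```text
clock: 23.52
ee_pos: [644.2, -95.4, 91.4]
tool_rot: [180.0, -30.0, 105.5]
wrist_force: [-0.6, 0.6, -1.4]
grip_width: 0.532
finger_force: 61.8
```

```bash
python3 - <<'E'
from h import *
from station import ctrl
inbed(ctrl.state())
E
```

```text
t 23.52 bed xyz [40.1 -0.5 36.2] rot err (tool, rad) [ 0.0005  0.0007 -0.0006] F bed [-0.1  0.4 -1.6] w 0.532 ff 61.76932096481323
```

Request:
jog_arm(
  increments=[
    [0, 0, 1.5, 0, 0, 0],
    [0, 0, 1.5, 0, 0, 0],
    [0, 0, 1, 0, 0, 0],
    [0, 0, 0.7, 0, 0, 0],
    [0, 0, 0, 0, 0, 0],
  ],
)

```text
clock: 24.15
ee_pos: [643.6, -93.3, 87.4]
tool_rot: [180.0, -29.9, 105.5]
wrist_force: [0.1, -0.8, -1.6]
grip_width: 0.532
finger_force: 61.8
```

```bash
python3 - <<'E'
from h import *
from station import ctrl
inbed(ctrl.state())
E
```

```text
t 24.15 bed xyz [40.1 -0.5 31.7] rot err (tool, rad) [ 0.0007  0.001  -0.0006] F bed [-1.5  0.1 -1. ] w 0.532 ff 61.76965355873108
```

Request:
jog_arm(
  increments=[
    [0, 0, 0.6, 0, 0, 0],
    [0, 0, 0.6, 0, 0, 0],
    [0, 0, 0.5, 0, 0, 0],
    [0, 0, 0, 0, 0, 0],
    [0, 0, 0, 0, 0, 0],
  ],
)

```text
clock: 24.78
ee_pos: [643.5, -92.6, 86.1]
tool_rot: [180.0, -29.9, 105.5]
wrist_force: [-0.9, -1.3, 0.8]
grip_width: 0.532
finger_force: 61.9
```

```bash
python3 - <<'E'
from h import *
from station import ctrl
inbed(ctrl.state())
E
```

```text
t 24.77 bed xyz [40.  -0.5 30.1] rot err (tool, rad) [ 0.0009  0.0011 -0.0006] F bed [-0.4  1.2  1.2] w 0.532 ff 61.87750697135925
```

Light contact. Now I'll slide it down toward the stop.

Request:
jog_arm(
  increments=[
    [-0.8, 0, 0.3, 0, 0, 0],
    [-0.8, 0, 0, 0, 0, 0],
    [-0.8, 0, 0, 0, 0, 0],
    [-0.6, 0, 0, 0, 0, 0],
    [0, 0, 0, 0, 0, 0],
  ],
)

```text
clock: 25.4
ee_pos: [644.5, -94.5, 84.9]
tool_rot: [179.9, -30.0, 105.5]
wrist_force: [-0.7, -0.1, 6.2]
grip_width: 0.532
finger_force: 62.5
```

```bash
python3 - <<'E'
from h import *
from station import ctrl
inbed(ctrl.state())
E
```

```text
t 25.4 bed xyz [37.6 -1.  30.1] rot err (tool, rad) [ 0.0016  0.0006 -0.0002] F bed [3.1 0.7 5.3] w 0.532 ff 62.48974800109863
```

Request:
jog_arm(
  increments=[
    [-0.6, -0.3, 0, 0, 0, 0],
    [-0.6, 0, 0, 0, 0, 0],
    [-0.5, 0, 0, 0, 0, 0],
    [-0.5, 0, 0, 0, 0, 0],
    [0, 0, 0, 0, 0, 0],
  ],
)

```text
clock: 26.02
ee_pos: [644.5, -94.5, 84.8]
tool_rot: [179.9, -30.1, 105.6]
wrist_force: [-2.5, 3.0, 9.1]
grip_width: 0.533
finger_force: 62.7
```

```bash
python3 - <<'E'
from h import *
from station import ctrl
inbed(ctrl.state())
E
```

```text
t 26.02 bed xyz [37.5 -1.  30.1] rot err (tool, rad) [ 0.001  -0.0021  0.0009] F bed [7.6 1.6 6.1] w 0.533 ff 62.73409366607666
```

Request:
jog_arm(
  increments=[
    [-0.5, 0, 0, 0, 0, 0],
    [-0.5, 0, 0, 0, 0, 0],
    [0, 0, 0, 0, 0, 0],
    [0, 0, 0, 0, 0, 0],
    [0, 0, 0, 0, 0, 0],
  ],
)

```text
clock: 26.65
ee_pos: [644.5, -94.6, 84.8]
tool_rot: [179.9, -30.2, 105.6]
wrist_force: [-3.6, 4.5, 12.3]
grip_width: 0.533
finger_force: 62.9
```

```bash
python3 - <<'E'
from h import *
from station import ctrl
inbed(ctrl.state())
p,_=ctrl.get_image("wrist");q,_=ctrl.get_image("side");r,_=ctrl.get_image("top")
o=np.zeros((480,800,3),np.uint8);o[:240,:320]=cv2.resize(p,(320,240));o[:440,330:770]=cv2.resize(q[170:280,270:380],None,fx=4,fy=4,interpolation=2);o[240:480,:320]=cv2.resize(r[170:250,270:400],(320,197),interpolation=2)[:240] if 0 else cv2.copyMakeBorder(cv2.resize(r[170:250,270:400],(320,197),interpolation=2),0,43,0,0,0)
cv2.imwrite("pics/a4.png",o[:,:,::-1])
E
```

```text
t 26.65 bed xyz [37.5 -1.  30.1] rot err (tool, rad) [ 0.0005 -0.0032  0.0014] F bed [10.7  2.3  8. ] w 0.533 ff 62.889522314071655
```

View pics/a4.png

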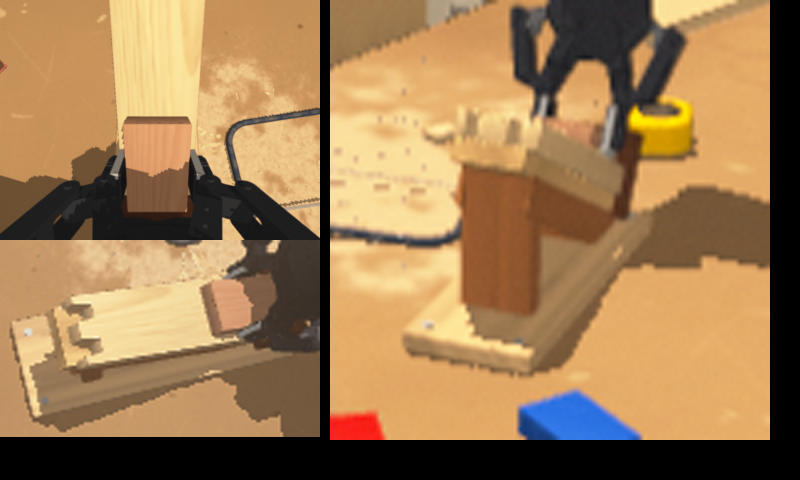

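The views show the block on the board, centred across it and against the stop (stalled at 10 N). Releasing and pressing.

Request:
jog_arm(
  increments=[
    [1, 0, 0, 0, 0.003, 0],
    [0, 0, 0, 0, 0, 0],
    [0, 0, 0, 0, 0, 0],
    [0, 0, 0, 0, 0, 0],
    [0, 0, 0, 0, 0, 0],
  ],
  gripper=-1,
)

```text
clock: 27.42
ee_pos: [644.3, -96.9, 83.0]
tool_rot: [180.0, -30.1, 105.4]
wrist_force: [0.3, 0.2, 0.3]
grip_width: 0.996
finger_force: 0.0
```

Request:
jog_arm(
  increments=[
    [0, 0, -5, 0, 0, 0],
    [0, 0, -12, 0, 0, 0],
    [0, 0, -17, 0, 0, 0],
    [0, 0, -10, 0, 0, 0],
    [0, 0, 0, 0, 0, 0],
  ],
)

```text
clock: 28.05
ee_pos: [650.8, -118.9, 122.3]
tool_rot: [179.9, -30.0, 105.4]
wrist_force: [0.2, 1.0, -0.1]
grip_width: 0.999
finger_force: 0.0
```

Request:
jog_arm(
  increments=[
    [0, 0, 0, 0, 0, 0],
    [0, 0, 0, 0, 0, 0],
    [0, 0, 0, 0, 0, 0],
    [0, 0, 0, 0, 0, 0],
    [0, 0, 0, 0, 0, 0],
  ],
  gripper=1,
)

```text
clock: 28.68
ee_pos: [650.2, -118.0, 121.1]
tool_rot: [180.0, -30.1, 105.5]
wrist_force: [0.5, -0.0, 0.1]
grip_width: 0.004
finger_force: 0.0
```

```bash
python3 - <<'E'
from h import *
from station import ctrl
inbed(ctrl.state())
E
```

```text
t 28.68 bed xyz [34.8 -0.2 73.6] rot err (tool, rad) [ 0.0006 -0.0021 -0.0005] F bed [-0.1 -0.5  0.1] w 0.004 ff 0.0
```

Contact is expected at z ≈ 51.

Request:
jog_arm(
  increments=[
    [1, 0, 8, 0, 0, 0],
    [0, 0, 7, 0, 0, 0],
    [0, 0, 3, 0, 0, 0],
    [0, 0, 2, 0, 0, 0],
    [0, 0, 1, 0, 0, 0],
  ],
)

```text
clock: 29.3
ee_pos: [647.2, -107.0, 103.5]
tool_rot: [180.0, -30.1, 105.5]
wrist_force: [-0.4, 0.8, 0.0]
grip_width: 0.002
finger_force: 0.0
```

Request:
jog_arm(
  increments=[
    [0, 0, 1, 0, 0, 0],
    [0, 0, 0.7, 0, 0, 0],
    [0, 0, 0.6, 0, 0, 0],
    [0, 0, 0.4, 0, 0, 0],
    [0, 0, 0, 0, 0, 0],
  ],
)

```text
clock: 29.92
ee_pos: [646.9, -106.1, 101.8]
tool_rot: [180.0, -30.1, 105.5]
wrist_force: [-0.7, -1.6, 5.6]
grip_width: 0.002
finger_force: 2.8
```

```bash
python3 - <<'E'
from h import *
from station import ctrl
inbed(ctrl.state())
E
```

```text
t 29.93 bed xyz [35.8 -0.3 50.7] rot err (tool, rad) [ 0.0012 -0.0016 -0.0007] F bed [1.6 1.1 5.5] w 0.002 ff 2.7989269460522337
```

Request:
jog_arm(
  increments=[
    [0, 0, 0.7, 0, 0, 0],
    [0, 0, 0.7, 0, 0, 0],
    [0, 0, 0.4, 0, 0, 0],
    [0, 0, 0, 0, 0, 0],
    [0, 0, 0, 0, 0, 0],
  ],
)

```text
clock: 30.55
ee_pos: [647.0, -106.1, 101.7]
tool_rot: [179.9, -30.0, 105.4]
wrist_force: [-4.0, -6.2, 14.8]
grip_width: -0.001
finger_force: 7.4
```

Request:
jog_arm(
  increments=[
    [0, 0, -8, 0, 0, 0],
    [0, 0, -20, 0, 0, 0],
    [0, 0, -40, 0, 0, 0],
    [0, 0, -50, 0, 0, 0],
    [0, 0, -50, 0, 0, 0],
  ],
)

```text
clock: 31.18
ee_pos: [669.0, -186.7, 246.0]
tool_rot: [180.0, -30.1, 105.5]
wrist_force: [0.7, 0.2, -0.5]
grip_width: 0.001
finger_force: 0.0
```

Request:
jog_arm(
  increments=[
    [0, 50, 0, 0, 0, 0],
    [0, 50, 0, 0, 0, 0],
    [0, 50, 0, 0, 0, 0],
    [0, 0, 0, 0, 0, 0],
    [0, 0, 0, 0, 0, 0],
  ],
)

```text
clock: 31.8
ee_pos: [813.3, -145.6, 243.9]
tool_rot: [-179.9, -30.2, 105.5]
wrist_force: [-0.2, -0.3, 0.2]
grip_width: 0.001
finger_force: 0.0
```

```bash
python3 - <<'E'
from h import *
from station import ctrl
q,_=ctrl.get_image("side");r,d=ctrl.get_image("top");w,_=ctrl.get_image("wrist")
o=np.zeros((600,800,3),np.uint8);o[:300,:400]=cv2.resize(r,(400,300));o[:300,400:]=cv2.resize(q[150:285,240:420],(400,300),interpolation=2);o[300:,400:]=cv2.resize(w,(400,300));o[300:,:400]=cv2.resize(r[150:255,260:400],(400,300),interpolation=2)
cv2.imwrite("pics/a5.png",o[:,:,::-1])
W=cloud(d,ctrl.camera_info("top"));L=(W-BO)@BR
for n,z,x in(("block",40,90),("board",20.5,215)):
    m=(abs(L[...,2]-z)<4)&(L[...,0]>4)&(L[...,0]<x)&(abs(L[...,1])<38);Q=L[m];print(n,len(Q),rect(Q),Q[:,2].mean())
E
```

```text
block 493 (array([39.8, -0.6]), array([71.4, 47.7]), 0.13) 39.497597692054875
board 1459 (array([107.,  -0.]), array([205.,  63.]), 0.24) 20.281162297928482
```

View pics/a5.png

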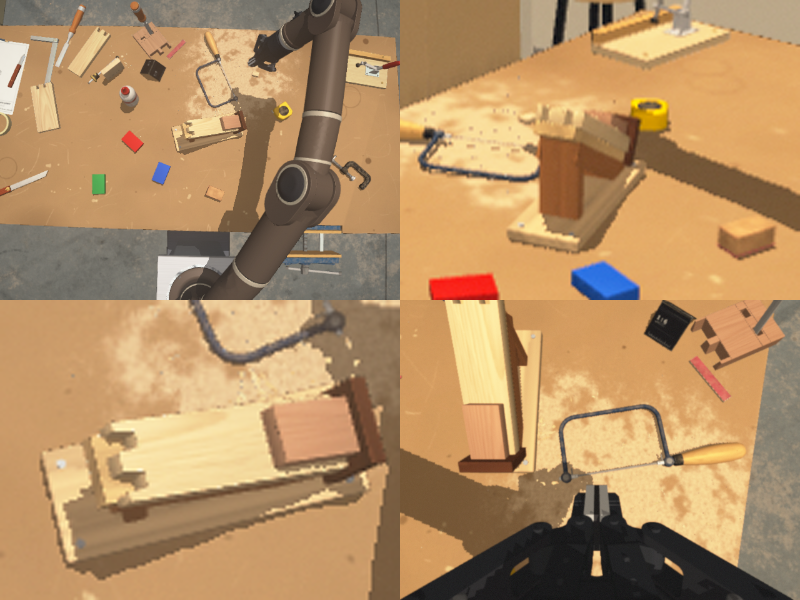

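The block and board lie straight, centred and against the stop, and nothing else has moved. Handing in.

```bash
python3 -c "
from station import ctrl
print(ctrl.finish_job())"
```

```text
the job is handed in; nothing more can be done
None
```

The job is handed in at about 32 s: the board was laid against the stop and pressed first, then the block was laid centred on it against the stop and pressed, and the bottle, tape measure and cork block look unmoved in the last pictures.

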